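# Leak-check the cover seam of a gas cell with a sniffer probe

## Task

Take the straight-handled sniffer probe from the rack and run its tip along the cover seam of the long gas cell, from the end with the hose nipple to the other end, keeping the tip within about a centimetre above the seam, without pressing on it, and moving slower than 10 cm a second there. Then lower the probe gently back upright into its hole in the rack and let go.

Things in the scene. Friction and masses are not known exactly. Their poses are not given: they have to be found in the camera images.
- probe: Loose sniffer probe, 150 mm, upright in a rack hole. Up from the origin at its tip (z up, round): 10 mm steel stem, tapered to 4 mm in the lowest 25; at 60 to 66 a 42 mm collar that rests on the rack; at 66 to 150 a straight black handle, 24 mm in diameter, steel band near the top. The lower rod (top at 120) with a 32 mm ball grip in the other hole is not it.
- cell: Long gas cell, fixed: grey box 200 x 84 mm, aluminium cover 60 mm above the bench, 4 mm bolt heads 33 mm beside the seam, brass nipple 35 mm long on one short end. Origin: centre of underside; x along the seam to the nipple, z up. The seam, a flush dark line, runs from (75, 0, 60) to (-75, 0, 60) mm. A 70 mm high beaker stands beside it. The square 95 mm cell is not it.
- rack: White rack, fixed: plate 80 x 180 mm, 10 mm thick, top 70 mm above the bench, on two end legs. Round holes, 26 mm in diameter, at (0, 50) and (0, -50) mm; tools hang in them by their collars, the probe's tip then 10 mm above the bench. Origin: centre of underside; y along the row of holes, z up. A 55 mm high jar stands 85 mm from the centre on the +x side.
Mind the look-alikes: they are no part of the job. Leave any purple look-alike of the probe alone. Leave any turquoise look-alike of the cell alone.

How it is judged (in metres and radians):
On the way, in this order (a step that is already met when the one before it is completed fails the run):
1. probe tip close over the nipple end of the seam (x of probe in the frame of cell between 0.063 and 0.087 m and y of probe in the frame of cell between -0.014 and 0.014 m and z of probe in the frame of cell between 0.055 and 0.08 m and angle between probe's own z axis and vertical below 0.35 rad), for 0.1 s.
2. probe tip close over 30 mm along the seam (x of probe in the frame of cell between 0.033 and 0.057 m and y of probe in the frame of cell between -0.014 and 0.014 m and z of probe in the frame of cell between 0.055 and 0.08 m and angle between probe's own z axis and vertical below 0.35 rad), for 0.1 s.
3. probe tip close over 60 mm along (x of probe in the frame of cell between 0.003 and 0.027 m and y of probe in the frame of cell between -0.014 and 0.014 m and z of probe in the frame of cell between 0.055 and 0.08 m and angle between probe's own z axis and vertical below 0.35 rad), for 0.1 s.
4. probe tip close over 90 mm along (x of probe in the frame of cell between -0.027 and -0.003 m and y of probe in the frame of cell between -0.014 and 0.014 m and z of probe in the frame of cell between 0.055 and 0.08 m and angle between probe's own z axis and vertical below 0.35 rad), for 0.1 s.
5. probe tip close over 120 mm along (x of probe in the frame of cell between -0.057 and -0.033 m and y of probe in the frame of cell between -0.014 and 0.014 m and z of probe in the frame of cell between 0.055 and 0.08 m and angle between probe's own z axis and vertical below 0.35 rad), for 0.1 s.
6. probe tip close over the far end of the seam (x of probe in the frame of cell between -0.087 and -0.063 m and y of probe in the frame of cell between -0.014 and 0.014 m and z of probe in the frame of cell between 0.055 and 0.08 m and angle between probe's own z axis and vertical below 0.35 rad), for 0.1 s.
At the end, for the whole second after the job is handed in: The probe hangs upright in one of the rack's two holes with its collar on the plate (tip within 14 mm of the hole's axis and 6 mm of its hanging height, leaning under 0.15 rad), at rest and released, after its tip has run the whole seam from the nipple end to the far end (x of probe in the frame of rack between -0.014 and 0.014 m and (y of probe in the frame of rack between 0.036 and 0.064 m or y of probe in the frame of rack between -0.064 and -0.036 m) and z of probe in the frame of rack between 0.004 and 0.016 m and angle between probe's own z axis and vertical below 0.15 rad and linear speed of probe below 0.02 m/s); the robot touches nothing.
It fails at once if the probe presses on the gas cell with more than 15 N (contact force between probe and cell above 15 N).
It fails at once if the probe moves faster than 0.1 m/s along the seam (tip within 14 mm beside and 20 mm above it) (x of probe in the frame of cell between -0.07 and 0.07 m and y of probe in the frame of cell between -0.014 and 0.014 m and z of probe in the frame of cell between 0.05 and 0.08 m and linear speed of probe above 0.11 m/s).
It fails at once if the probe is dropped into the rack (faster than 0.5 m/s there) (x of probe in the frame of rack between -0.02 and 0.02 m and y of probe in the frame of rack between -0.07 and 0.07 m and z of probe in the frame of rack between -0.01 and 0.07 m and linear speed of probe above 0.5 m/s).
It also fails if it takes over 61 s, if anything falls off the work surface, if the arm or the gripper's body presses on something with over 40 N, if the wrist force passes 120 N, or if a joint passes its speed limit or range.

## Robot

A 6-joint arm with a two-finger parallel gripper is mounted at the origin on the work surface. World frame = base frame: x ahead of the robot, y to its left, z up, the work surface at z = 0. Lengths are in m, angles in degrees, forces in N, time in s.
With the tool pointing down it reaches from about 0.25 to 0.725 m from the base axis. Payload 9.7 kg.
Tool frame: the origin (TCP) lies midway between the tips of the shut fingers; the grasp point (between the pads) lies 19 mm behind it; z points along the fingers, y is the direction in which the jaws open and shut (so a half turn about z gives the same grasp; the last joint's range is limited). The gripper opens to 85 mm and grips with 20 to 120 N. Pads are 22 mm wide; open, the fingers measure 114 mm over their backs; the gripper's body (76 mm by 85 mm) begins 54 mm behind the grasp point. The pads swing forward as they close: fully open they stand 13 mm farther back than shut.
Start: joints at [0, 4.979, 10.078, 95.1, 0, 90], TCP at [0.55, -0, 0.231] pointing down, gripper open.
Joint ranges: [-179.16, 179.16], [-48.56, 103.87], [-65.8, 70.77], [-126.05, 130.52], [-82.76, 87.17], [-180, 180]. Speed limits (degrees/s): [127.2, 127.2, 147.25, 180, 180, 180].

## Interface

Orientations are given as [roll, pitch, yaw] about the fixed x, y, z axes, in that order (R = Rz(yaw) Ry(pitch) Rx(roll)).
In Python, from station import monitor, read_camera, r gives the robot as it stands.
- The arm moves only by the shell command python3 -m jog 'ROWS' [OPENING] [FORCE]. ROWS is JSON, a list of rows, each a list of 4 numbers: the shift along the tool's x, y, z in cm, then the turn about the tool's z in rad. A call has 1 to 20 rows; each row is the pose to reach, as a shift and turn from the pose commanded when the call began, along the tool's axes at that moment; what a row does not reach only later rows make up. A row lasts 1/8 s, in which the tool goes at most 62.5 mm and 10.7 degrees, less where a joint would pass 70% of its speed; a pose out of reach is approached as far as the arm can. A call with a gripper value outside its range is refused whole. OPENING is the finger opening in cm, from 0 to 8.54, set as the call begins (- or left out, the last holds). The fingers move at their own pace and stop on an object; FORCE is the grip in N (left out, the last holds). Time passes only in rows, so rows that repeat a pose let the fingers close. It gives the time, the measured TCP pose, the force and the opening at its end, in the units of the state.
- monitor.read_state(): the state, without advancing time (a new reading comes with each control period).
- read_camera(name): name is "scene" or "side" or "wrist"; returns a dict with "frame" (400x640x3 uint8, red, green, blue), "camera_matrix" (3x3 intrinsics, pixels), "distortion" ([k1, k2, p1, p2, k3] as OpenCV has them; the pictures are not rectified), "R" (3x3) and "t" (3): a world point X has camera coordinates R X + t; the wrist camera has in their place "tool_from_camera" (4x4, takes a point from camera to tool coordinates, whose origin is the TCP and whose axes are the flange's). Camera axes: x right, y down, z forward; pixel columns grow to the right and rows downward; lengths in m; the calibration is good to about 2 mm. A picture is of the moment at which its call begins: read the wrist's pose just before it. There is no depth.
- r.finish_job(): hands the job in, once; it reports no verdict.
The state is a dict: "clock": time; "joints": joint angles; "joint_vel": joint speeds; "joint_efforts": joint torques, N m; "ee_pos": TCP position; "tool_rot": TCP orientation; "ft_force": force on the tool from outside, world axes, zero at the start; "ft_torque": the same for the moment, N m; "finger_gap": opening from 0.0 (shut) to 1.0 (fully open).
Only numpy, scipy, OpenCV 4.12 (cv2) and the standard library are available. Lean on these libraries where they do the work, as an engineer would, in place of code of your own. Each camera call takes 0.05 s, during which the arm holds its last target. There are 200 camera calls.

## Working session

There is one attempt and no reset: what is moved stays moved. The work goes in short steps, Python scripts to look and compute and a shell command to move; the robot and the scene stay as the last step left them, time stands still between calls to the robot, and variables do not carry over. Pictures are saved under pics/ and viewed, about 8 in all and at most 12, crops included, and the job is handed in when it is done.

```bash
mkdir -p pics; ls
cat > h.py <<'E'
import numpy as np,cv2
from station import monitor,read_camera,r
from scipy.spatial.transform import Rotation as Ro
def pose():
    s=monitor.read_state(); return np.array(s['ee_pos']),Ro.from_euler('xyz',s['tool_rot'],degrees=True).as_matrix()
def cam(n):
    p,Rt=pose(); c=read_camera(n)
    if n=='wrist':
        T=np.array(c['tool_from_camera']); Rw=Rt@T[:3,:3]; o=Rt@T[:3,3]+p
    else:
        Rw=np.array(c['R']).T; o=-Rw@np.array(c['t'])
    return dict(f=np.array(c['frame']),K=np.array(c['camera_matrix']),D=np.array(c['distortion']),Rw=Rw,o=o)
def ray(c,uv,z):
    q=cv2.undistortPoints(np.array(uv,float).reshape(-1,1,2),c['K'],c['D'])[:,0]
    d=np.c_[q,np.ones(len(q))]@c['Rw'].T
    return c['o']+d*((z-c['o'][2])/d[:,2])[:,None]
def proj(c,X):
    R=c['Rw'].T; return cv2.projectPoints(np.array(X,float).reshape(-1,1,3),cv2.Rodrigues(R)[0],-R@c['o'],c['K'],c['D'])[0][:,0]
def save(c,n): cv2.imwrite('pics/'+n,c['f'][:,:,::-1])
E
python3 - <<'E'
from h import *
import pickle
print(monitor.read_state())
C={n:cam(n) for n in('scene','side','wrist')}
pickle.dump(C,open('c0.pkl','wb'))
for n in C: print(n,C[n]['o'].round(3),C[n]['Rw'][:,2].round(2)); 
save(C['scene'],'scene0.png')
save(C['side'],'side0.png')
E
```

```text
pics
{'clock': 0.0, 'joints': array([1.87129290e-04, 5.01083608e+00, 1.00347362e+01, 9.50975399e+01,
       1.04021688e-03, 9.00009592e+01]), 'joint_vel': array([ 0.08465427, -0.03543051, -0.20121352, -0.002808  , -0.01549349,
       -0.00602937]), 'joint_efforts': array([ 7.68234549e-04, -5.20392072e+01,  4.64802504e+01,  1.63646933e-02,
        2.23589603e-05, -6.77332673e-05]), 'ee_pos': array([5.49787095e-01, 6.96985160e-06, 2.30588110e-01]), 'tool_rot': array([-1.79926360e+02, -1.03898321e-03,  8.99992266e+01]), 'ft_force': array([ 0.18203607,  0.39181484, -1.4748366 ]), 'ft_torque': array([-0.00052873,  0.02546533,  0.01459841]), 'finger_gap': 0.9980956111507877}
scene [0.728 0.461 0.807] [-0.35 -0.41 -0.84]
side [ 0.258 -0.46   0.749] [ 0.21  0.6  -0.77]
wrist [0.549 0.081 0.373] [-0.   -0.31 -0.95]
```

View pics/scene0.png

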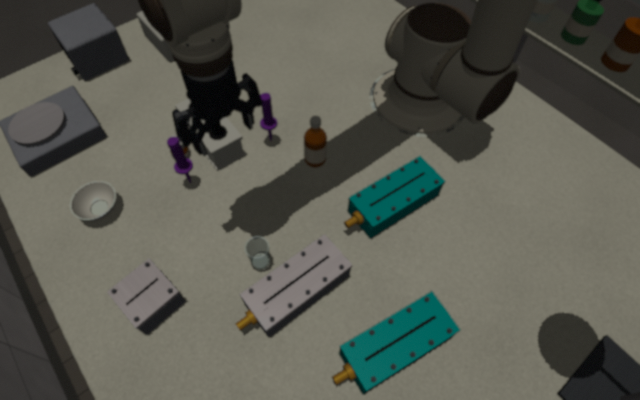

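View pics/side0.png

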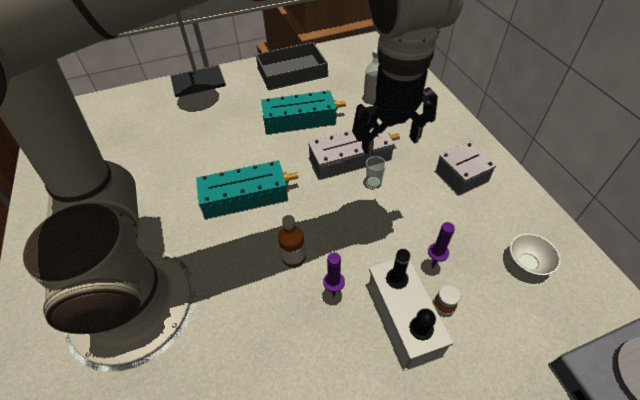

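Candidates for the probe: black straight handle at side (400,265), which matches; the ball-grip rod at (425,325); and purple look-alikes at (335,275) and (440,245). Candidates for the cell: grey long cell at side (350,150)/scene (297,285), which matches; turquoise ones at side (240,188) and (300,110); square one at (466,165). The nipple is at side (395,137), scene (247,320). Next is a close crop to check the choice, plus measurements.

Run:
```python
from h import *
import pickle
C=pickle.load(open('c0.pkl','rb'))
a=C['side']['f'][220:380,330:490]; b=C['scene']['f'][220:345,225:365]
a=cv2.resize(a,None,fx=3.4,fy=3.4,interpolation=cv2.INTER_CUBIC)[:544,:400+144]
print(a.shape)
b=cv2.resize(b,(0,0),fx=1.8,fy=1.8,interpolation=cv2.INTER_CUBIC)
o=np.zeros((544,800,3),np.uint8);o[:a.shape[0],:544]=a;o[:b.shape[0],548:548+b.shape[1]]=b
cv2.imwrite('pics/crop1.png',o[:,:,::-1])
# seam dark line in scene
f=C['scene']['f'].astype(int);g=f.sum(2)
m=((g<150)).astype(np.uint8); m[:225]=0;m[345:]=0;m[:,:230]=0;m[:,362:]=0
n,l,s,ce=cv2.connectedComponentsWithStats(m)
for i in range(1,n):
  if s[i,4]>8: print('scene',s[i],ce[i].round(1))
i=max(range(1,n),key=lambda i:s[i,2]if s[i,4]<200 else 0)
f=C['side']['f'].astype(int);g=f.sum(2)
hsv=cv2.cvtColor(C['side']['f'],cv2.COLOR_RGB2HSV)
m=((hsv[...,1]<45)&(hsv[...,2]>140)).astype(np.uint8)
m[:240]=0;m[:,:350]=0;m[:,470:]=0
n,l,s,ce=cv2.connectedComponentsWithStats(m)
for i in range(1,n):
  if s[i,4]>100: print('side',s[i],ce[i].round(1))
```

```text
(544, 544, 3)
scene [230 225   6   4  16] [231.8 226.1]
scene [240 225  41  10 260] [260.  228.3]
scene [346 225  16   8  84] [353.6 227.6]
scene [268 254   4   8  10] [269.8 257.3]
scene [265 269  85  68 644] [307.3 303.9]
scene [272 281  22  17  26] [282.8 288.8]
scene [241 321  19  12 111] [250. 326.]
side [  350   240   120   160 14663] [408.8 323.5]
```

View pics/crop1.png

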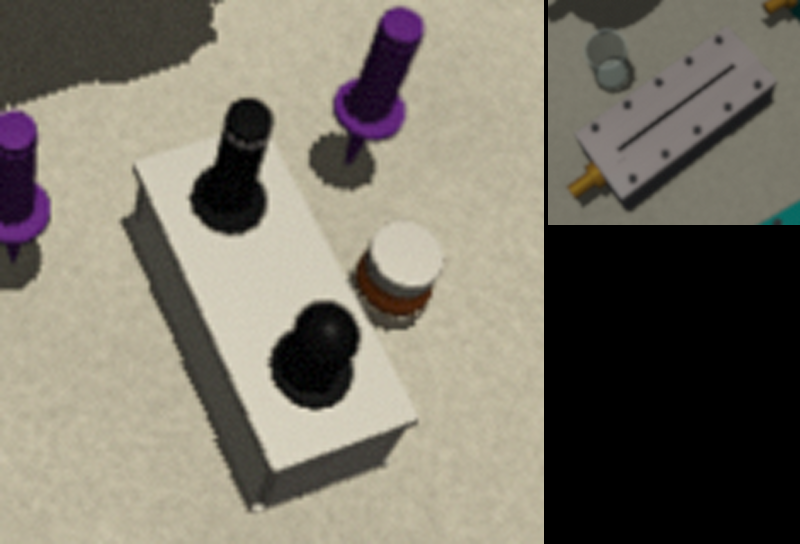

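The crop confirms it: the probe is the black straight handle with a band, top at side (403.5,253), collar (397,278); the ball rod is at (425,322) and a purple one stands nearby at (440,235). The cell's seam runs in scene from (265,303) at the nipple end to (329,257).

Run:
```python
from h import *
import pickle
C=pickle.load(open('c0.pkl','rb'))
S,D=C['scene'],C['side']
print('probe top',ray(D,[403.5,253],.16),'collar top',ray(D,[397.4,278.3],.075))
print('rack corners',ray(D,[[369.7,268.5],[410.9,358.8],[452.4,343.5]],.07))
e=ray(S,[[265,303.3],[328.9,256.7]],.06); print('seam scene',e,np.linalg.norm(e[0]-e[1]))
print('purple collar,jar',ray(D,[[334,281],[439,252]],.075),ray(D,[330+404/3.4,220+250/3.4],.055))
print('beaker top (scene)',ray(S,[258,243],.07), ray(D,[375,160],.07))
# seam in side
g=D['f'].sum(2)
print('seam side guess px',proj(D,e))
d=(e[0]-e[1])/np.linalg.norm(e[0]-e[1]);m=e.mean(0);n=np.array([-d[1],d[0],0])
print('d',d,'mid',m,'corners side',proj(D,[m+.1*a*d+.042*b*n for a,b in((1,1),(1,-1),(-1,-1),(-1,1))]).round(0).tolist(),'scene',proj(S,[m+.1*a*d+.042*b*n for a,b in((1,1),(1,-1),(-1,-1),(-1,1))]).round(0).tolist())
p,R=pose();print(R.round(3))
```

```text
probe top [[ 0.50091681 -0.16917231  0.16      ]] collar top [[ 0.49977822 -0.17179818  0.075     ]]
rack corners [[ 0.4618902  -0.13197852  0.07      ]
 [ 0.45476822 -0.30935037  0.07      ]
 [ 0.53181954 -0.31226963  0.07      ]]
seam scene [[0.64154798 0.21856615 0.06      ]
 [0.4931215  0.22040316 0.06      ]] 0.14843784785344483
purple collar,jar [[ 0.38766511 -0.13431004  0.075     ]
 [ 0.60137375 -0.15033754  0.075     ]] [[ 0.58173535 -0.22622934  0.055     ]]
beaker top (scene) [[0.58435739 0.11645538 0.07      ]] [[0.59526399 0.12726601 0.07      ]]
seam side guess px [[375.80721297 134.26675385]
 [321.08247546 148.7113287 ]]
d [ 0.99992342 -0.01237563  0.        ] mid [0.56733474 0.21948466 0.06      ] corners side [[378.0, 122.0], [392.0, 142.0], [317.0, 163.0], [306.0, 140.0]] scene [[267.0, 331.0], [240.0, 294.0], [326.0, 234.0], [353.0, 265.0]]
[[ 0.     1.    -0.001]
 [ 1.    -0.     0.   ]
 [ 0.    -0.001 -1.   ]]
```

```bash
python3 -m jog '[[-3,-1,0,0],[-7,-2.2,0,0],[-11,-3.4,0,0],[-15,-4.5,0,0],[-17,-4.9,0,0],[-17,-4.9,0,0],[-17,-4.9,0,0],[-17,-4.9,0,0]]' 8.5 30
python3 - <<'E'
from h import *
import pickle
c=cam('wrist');pickle.dump(c,open('c1.pkl','wb'));save(c,'w1.png')
print(pose()[0],proj(c,[[.501,-.17,.16],[.5,-.171,.076]]))
E
```

```text
clock: 1.15
ee_pos: [0.5012, -0.1692, 0.2312]
tool_rot: [-180.0, -0.0, 90.1]
ft_force: [0.0, -0.1, -1.1]
finger_gap: 0.998
[ 0.50119292 -0.16921232  0.23123047] [[322.56884092 210.13099164]
 [321.3987695  179.14576722]]
```

View pics/w1.png

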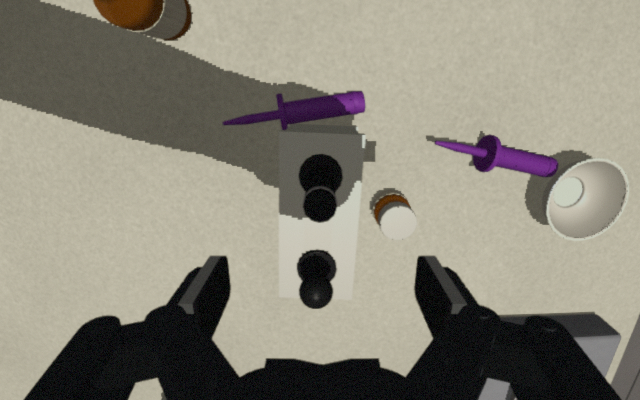

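The wrist view shows the probe upright with its top disc at (320,204) and collar (321,177). The ball rod is at (316,290). Both purple look-alikes have toppled on their own onto the bench (at (300,108) and (495,155)); nothing touched them.

Run:
```python
from h import *
import pickle
c=pickle.load(open('c1.pkl','rb'))
print(ray(c,[320,204],.16),ray(c,[321,177],.076),ray(c,[316,291],.13),ray(c,[[280,133],[366,135],[279,297],[352,299]],.07),ray(c,[[225,122],[282,110],[362,103]],.02),c['K'][0,0])
```

```text
[[ 0.49921295 -0.16545741  0.16      ]] [[ 0.49962409 -0.16890848  0.076     ]] [[ 0.49545393 -0.25699914  0.13      ]] [[ 0.46181872 -0.12858649  0.07      ]
 [ 0.54113261 -0.13032709  0.07      ]
 [ 0.4535785  -0.3065663   0.07      ]
 [ 0.53365594 -0.3089967   0.07      ]] [[ 0.39696786 -0.12335161  0.02      ]
 [ 0.4583949  -0.11114301  0.02      ]
 [ 0.54229813 -0.10388922  0.02      ]] 327.3231738533377
```

```bash
python3 -m jog '[[-0.1,-0.15,3,0],[-0.1,-0.15,6,0],[-0.1,-0.15,9,0],[-0.1,-0.15,11,0],[-0.1,-0.15,12.3,0],[-0.1,-0.15,12.5,0],[-0.1,-0.15,12.5,0]]' && python3 -m jog '[[0,0,0,0],[0,0,0,0],[0,0,0,0],[0,0,0,0],[0,0,0,0],[0,0,0,0],[0,0,0,0],[0,0,0,0],[0,0,0,0],[0,0,0,0]]' 1.5 50
```

```text
clock: 2.08
ee_pos: [0.4998, -0.171, 0.107]
tool_rot: [180.0, 0.0, 90.0]
ft_force: [-0.2, 0.6, -0.4]
finger_gap: 0.998
clock: 3.32
ee_pos: [0.4996, -0.1711, 0.1066]
tool_rot: [180.0, 0.0, 90.0]
ft_force: [-2.4, 0.4, 5.3]
finger_gap: 0.267
```

```bash
python3 -m jog '[[0,0,-0.5,0],[0,0,-1.5,0],[0,0,-3,0],[0,0,-5,0],[0,0,-7,0],[0,0,-9,0],[0,0,-11,0],[0,0,-12,0],[0,0,-12,0],[0,0,-12,0]]'
python3 - <<'E'
from h import *
import pickle
c=cam('side');pickle.dump(c,open('c2.pkl','wb'))
p,R=pose();q=[[p[0],p[1],p[2]+d] for d in(.054,.019-.049,.019-.055,.019-.115)]
print(p,proj(c,q))
u=proj(c,q)[2].astype(int); a=c['f'][max(u[1]-90,0):u[1]+110,u[0]-100:u[0]+100]
cv2.imwrite('pics/s2.png',cv2.resize(a,None,fx=2.8,fy=2.8)[:,:,::-1]); print(u)
E
```

```text
clock: 4.58
ee_pos: [0.4993, -0.1709, 0.2256]
tool_rot: [-179.9, -0.0, 90.0]
ft_force: [-0.3, 0.2, -0.8]
finger_gap: 0.268
[ 0.49924474 -0.17090636  0.22547472] [[414.0819849  211.53242521]
 [406.04248126 242.74074131]
 [405.52799253 244.73370175]
 [400.75115746 263.21347364]]
[405 244]
```

View pics/s2.png

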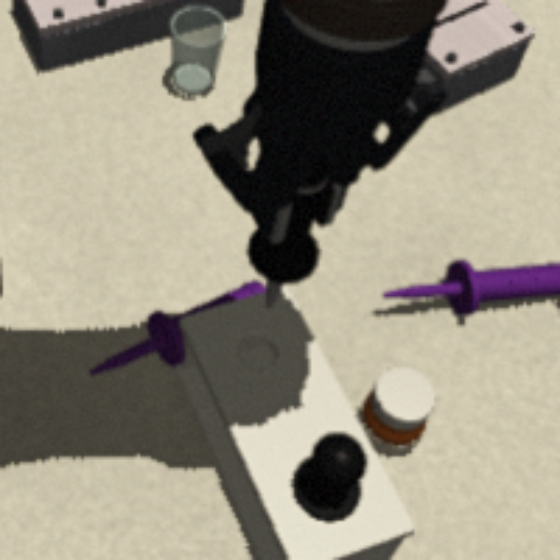

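The side crop shows the probe held upright, tip at about (401.4,262.2) against a predicted (400.8,263.2), with the empty hole below it at (397,280).

```bash
python3 - <<'E'
from h import *
import pickle
c=pickle.load(open('c2.pkl','rb')); print('hole',ray(c,[397.1,280.1],.07),'tip',ray(c,[401.4,262.2],.13))
E
python3 -m jog '[[1,0.5,0,0],[3,1,0,0],[6,2,0,0],[9,3,0,0],[12,4,0,0],[15,5,0,0],[18,6,0,0],[21,7,0,0],[24,8.5,0,0],[27,10,0,0],[30,11.5,0,0],[33,13,0,0],[36,14,0,0],[38,14.2,0,0],[39,14.2,0,0],[39,14.2,0,0],[39,14.2,0,0],[39,14.2,0,0],[39,14.2,0,0]]'
python3 - <<'E'
from h import *
import pickle
C={n:cam(n) for n in('scene','side','wrist')}
pickle.dump(C,open('c3.pkl','wb'))
p=pose()[0];print(p); c=C['wrist']
e=[[.6415,.2186,.06],[.4931,.2204,.06],[p[0],p[1],p[2]-.096]]
for n in C:print(n,proj(C[n],e).round(1).tolist())
o=np.zeros((600,800,3),np.uint8)
o[:400,:640]=C['wrist']['f'];a=C['scene']['f'][210:350,220:370];b=C['side']['f'][80:190,290:420]
o[400:600,:215]=cv2.resize(a,(215,200));o[400:600,220:456]=cv2.resize(b,(236,200))
cv2.imwrite('pics/w3.png',o[:,:,::-1])
E
```

```text
hole [[ 0.49933333 -0.17279842  0.07      ]] tip [[ 0.50104537 -0.16975267  0.13      ]]
clock: 7.0
ee_pos: [0.6415, 0.2184, 0.2265]
tool_rot: [180.0, -0.0, 90.0]
ft_force: [-0.2, -0.0, -1.2]
finger_gap: 0.264
[0.64153676 0.21873801 0.22635621]
scene [[265.0, 303.3], [328.9, 256.7], [261.1, 289.9]]
side [[375.8, 134.3], [321.1, 148.7], [378.1, 112.3]]
wrist [[322.6, 174.3], [171.7, 172.8], [322.8, 197.5]]
```

View pics/w3.png

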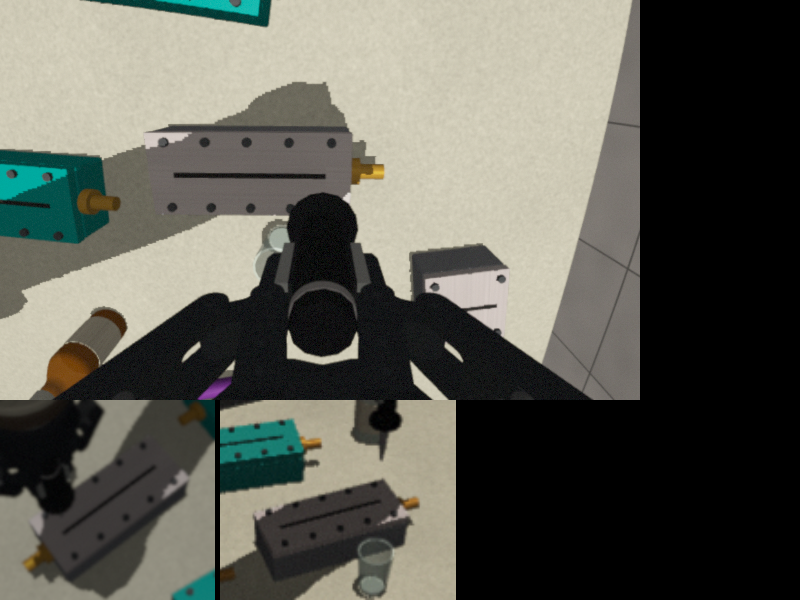

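Wrist view: seam from (325.5,176.5) at the nipple end to (174,175). In the side inset it runs (378,135.6) to (323,150). The probe is upright over the nipple end.

Run:
```python
from h import *
import pickle
C=pickle.load(open('c3.pkl','rb'))
print(ray(C['wrist'],[[325.5,176.5],[174,175]],.06),ray(C['side'],[[378.1,135.6],[323,149.9]],.06))
```

```text
[[0.64435076 0.21639367 0.06      ]
 [0.49514958 0.21820537 0.06      ]] [[0.64479362 0.21184585 0.06      ]
 [0.4960591  0.21469605 0.06      ]]
```

```bash
python3 -m jog '[[-0.1,0.1,1,0],[-0.2,0.2,2,0],[-0.2,0.2,3,0],[-0.2,0.2,4,0],[-0.2,0.2,4.6,0],[-0.2,0.2,5,0],[-0.2,0.2,5.4,0],[-0.2,0.2,5.7,0],[-0.2,0.2,6,0],[-0.2,0.2,6.2,0],[-0.2,0.2,6.2,0],[-0.2,0.2,6.2,0],[-0.2,0.2,6.2,0]]'
python3 - <<'E'
from h import *
import pickle
c=cam('side');p=pose()[0];print(p)
u=proj(c,[[p[0],p[1],p[2]-.0966],[.6435,.216,.06],[.495,.2175,.06]]);print(u)
a=c['f'][75:195,290:450];cv2.imwrite('pics/s4.png',cv2.resize(a,None,fx=5,fy=5,interpolation=cv2.INTER_CUBIC)[:,:,::-1])
E
```

```text
clock: 8.78
ee_pos: [0.6435, 0.217, 0.1644]
tool_rot: [180.0, -0.0, 90.0]
ft_force: [-0.4, 0.2, -0.4]
finger_gap: 0.266
[0.64352748 0.21700955 0.16437854]
[[377.02780146 132.14704164]
 [376.93428557 134.70538083]
 [322.20203574 149.27517205]]
```

View pics/s4.png

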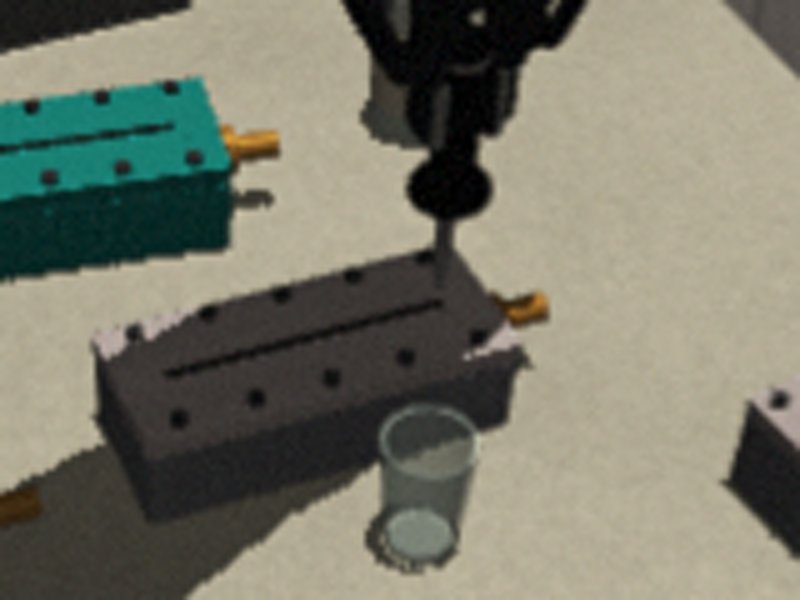

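The crop shows the tip at (441,288) about 7 mm above the seam's nipple end (441,302). Now running the seam at about 5 cm/s.

```bash
python3 -m jog '[[0,-0.2,0,0],[0,-0.6,0,0],[0,-1.2,0,0],[0,-1.8,0,0],[0,-2.4,0,0],[0,-3,0,0],[0,-3.6,0,0],[0,-4.2,0,0],[0,-4.8,0,0],[0,-5.4,0,0],[0,-6,0,0],[0,-6.6,0,0],[0,-7.1,0,0],[0,-7.4,0,0],[0,-7.4,0,0]]' && python3 -m jog '[[0,-0.2,0,0],[0,-0.6,0,0],[0,-1.2,0,0],[0,-1.8,0,0],[0,-2.4,0,0],[0,-3,0,0],[0,-3.6,0,0],[0,-4.2,0,0],[0,-4.8,0,0],[0,-5.4,0,0],[0,-6,0,0],[0,-6.6,0,0],[0,-7.1,0,0],[0,-7.4,0,0],[0,-7.4,0,0],[0,-7.4,0,0],[0,-7.4,0,0]]'
python3 - <<'E'
from h import *
c=cam('side');p=pose()[0];print(p)
u=proj(c,[[p[0],p[1],p[2]-.0966],[.495,.2175,.06]]);print(u)
a=c['f'][75:195,270:430];cv2.imwrite('pics/s5.png',cv2.resize(a,None,fx=5,fy=5,interpolation=cv2.INTER_CUBIC)[:,:,::-1])
E
```

```text
clock: 10.7
ee_pos: [0.5694, 0.217, 0.1644]
tool_rot: [180.0, -0.0, 90.0]
ft_force: [0.2, -0.4, -0.3]
finger_gap: 0.266
clock: 12.82
ee_pos: [0.4956, 0.217, 0.1642]
tool_rot: [-180.0, 0.0, 90.0]
ft_force: [-0.4, 0.7, -1.0]
finger_gap: 0.271
[0.49560274 0.2169735  0.16422267]
[[322.44097035 147.10264248]
 [322.20203574 149.27517205]]
```

View pics/s5.png

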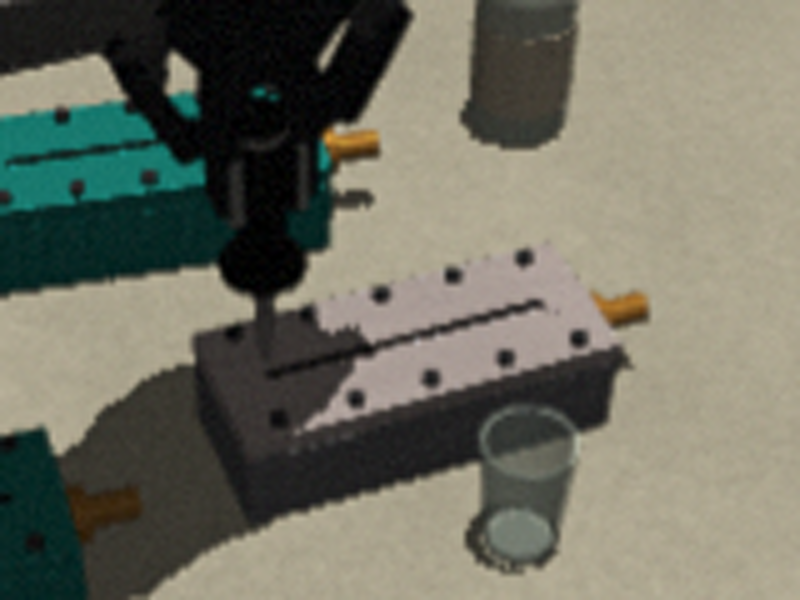

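Tip at (265,361), just over the seam's far end (268,374). Lifting off and returning to the rack hole.

```bash
python3 -m jog '[[0,0,-0.3,0],[0,0,-1,0],[0,0,-2,0],[0,0,-3.5,0],[0,0,-5,0],[0,0,-6.2,0],[0,0,-6.2,0]]' && python3 -m jog '[[-1,0.5,0,0],[-3,1,0,0],[-6,1.5,0,0],[-9,2,0,0],[-12,2,0,0],[-15,2,0,0],[-18,2,0,0],[-21,2,0,0],[-24,2,0,0],[-27,2,0,0],[-30,2,0,0],[-33,1.5,0,0],[-36,1,0,0],[-38,0.5,0,0],[-38.8,0.4,0,0],[-38.8,0.4,0,0],[-38.8,0.4,0,0],[-38.8,0.4,0,0],[-38.8,0.4,0,0]]'
python3 - <<'E'
from h import *
c=cam('side');p=pose()[0];print(p)
print(proj(c,[[p[0],p[1],p[2]-.0966],[.4995,-.171,.07]]))
a=c['f'][200:320,340:500];cv2.imwrite('pics/s6.png',cv2.resize(a,None,fx=5,fy=5,interpolation=cv2.INTER_CUBIC)[:,:,::-1])
E
```

```text
clock: 13.75
ee_pos: [0.4959, 0.2172, 0.2275]
tool_rot: [179.9, -0.0, 90.0]
ft_force: [0.2, -0.0, -1.3]
finger_gap: 0.267
clock: 16.12
ee_pos: [0.4996, -0.1706, 0.2263]
tool_rot: [180.0, -0.0, 90.0]
ft_force: [0.1, 0.5, -1.2]
finger_gap: 0.268
[ 0.49960919 -0.170637    0.22632343]
[[400.88371055 262.95053002]
 [396.73824518 279.26156173]]
```

View pics/s6.png

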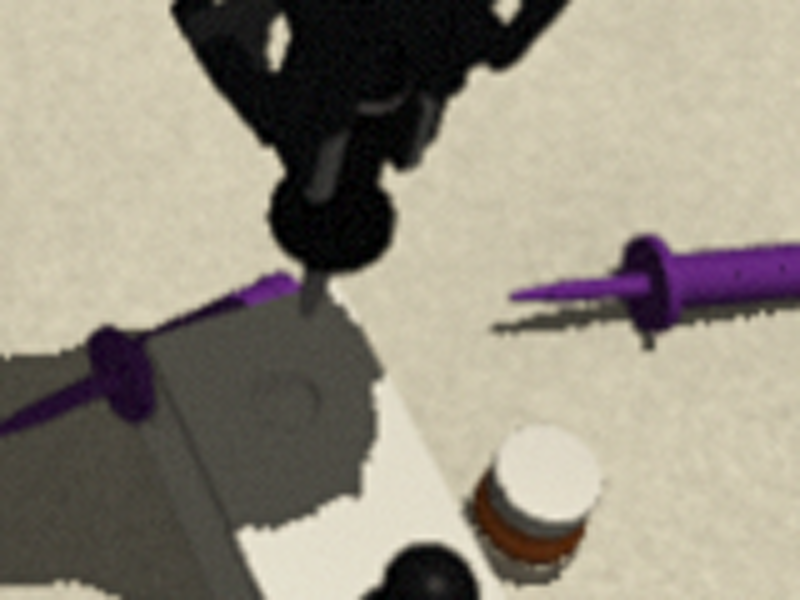

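Tip (402,262) is lined up with the empty hole (397,280), as it was on leaving. Lowering.

```bash
python3 -m jog '[[0,0,0.5,0],[0,0,1.5,0],[0,0,2.5,0],[0,0,3.5,0],[0,0,4.5,0],[0,0,5.5,0],[0,0,6.5,0],[0,0,7.5,0],[0,0,8.5,0],[0,0,9.5,0],[0,0,10.3,0],[0,0,10.9,0],[0,0,11.3,0],[0,0,11.6,0],[0,0,11.8,0],[0,0,11.9,0],[0,0,11.9,0],[0,0,11.9,0]]'; python3 -c "
from h import *
print(monitor.read_state()['ft_force'],pose()[0])"
```

```text
clock: 18.42
ee_pos: [0.4996, -0.171, 0.1074]
tool_rot: [180.0, 0.0, 90.0]
ft_force: [-0.6, 0.7, -1.4]
finger_gap: 0.269
[-0.63901345  0.73005562 -1.40700215] [ 0.49955735 -0.17101822  0.10740702]
```

```bash
python3 -m jog '[[0,0,0.04,0],[0,0,0.08,0],[0,0,0.12,0],[0,0,0.12,0]]' && python3 -m jog '[[0,0,0,0],[0,0,0,0],[0,0,0,0],[0,0,0,0],[0,0,0,0],[0,0,0,0],[0,0,0,0],[0,0,0,0]]' 7 && python3 -m jog '[[0,0,-0.5,0],[0,0,-2,0],[0,0,-4,0],[0,0,-7,0],[0,0,-10,0],[0,0,-13,0],[0,0,-16,0],[2,0,-17,0],[6,0,-17,0],[10,0,-17,0],[12,0,-17,0],[12,0,-17,0],[12,0,-17,0]]'
python3 - <<'E'
from h import *
c=cam('side');p=pose()[0]
print(proj(c,[[.4995,-.1705,.16],[.4995,-.171,.076]]))
a=c['f'][220:340,340:500];cv2.imwrite('pics/s7.png',cv2.resize(a,None,fx=5,fy=5,interpolation=cv2.INTER_CUBIC)[:,:,::-1])
E
```

```text
clock: 18.92
ee_pos: [0.4995, -0.171, 0.1066]
tool_rot: [180.0, 0.0, 90.0]
ft_force: [-2.8, -0.1, 5.1]
finger_gap: 0.268
clock: 19.92
ee_pos: [0.4995, -0.171, 0.1061]
tool_rot: [180.0, 0.0, 90.0]
ft_force: [0.4, -0.2, -0.7]
finger_gap: 0.822
clock: 21.55
ee_pos: [0.4994, -0.0509, 0.2761]
tool_rot: [-180.0, 0.0, 90.0]
ft_force: [0.5, -0.2, -0.1]
finger_gap: 0.816
[[403.12295864 253.8884909 ]
 [397.13557761 277.73270591]]
```

View pics/s7.png

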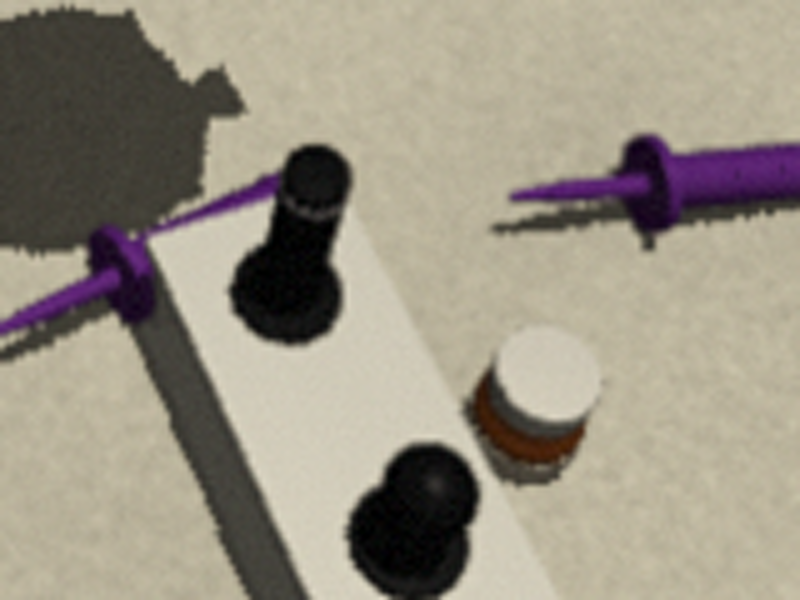

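The probe hangs upright in its hole: top (403.2,254) and collar (397,278), both within 1 px of prediction. The gripper is clear, so I am handing in.

```bash
python3 -c "
from h import *
print(r.finish_job())"
```

```text
the job is handed in; nothing more can be done
None
```

The probe ran the whole seam from the nipple end to the far end and is back upright in its own hole, released. I handed the job in at about 22 s; it reported no verdict.

- **Seam run:** the tip went along the seam at about 5 cm/s, roughly 7 mm above it. Side pictures put the tip over both ends. The wrist force stayed within noise (about 1 N) at the checks during and after the run.
- **Seating:** it took about 5 N on the wrist to seat the probe in the rack. The last picture had its top and collar within 1 px of where an upright probe in that hole should appear, and the gripper was clear above.
- **Disagreement between cameras:** they differed on the seam's position by about 3 mm in x and 7 mm in y. I used a value in between, and the close pictures confirmed it.
- **Purple look-alikes:** both were standing at the start and had toppled onto the bench by my second look, about 1 s in. I had not gone near them, and they stayed on the table.

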